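Bolt the finds case shut

ROBOT

A 6-joint arm with a two-finger parallel gripper is mounted at the origin on the work surface. World frame = base frame: x ahead of the robot, y to its left, z up, the work surface at z = 0. Lengths are in m, angles in rad, forces in N, time in s.
With the tool pointing down it reaches from about 0.325 to 0.75 m from the base axis. Payload 7.6 kg.
Tool frame: the origin (TCP) lies at the very end of the fingers, on their centre line; the grasp point (between the pads) lies 19 mm behind it (env.grasp_offset is the distance from the TCP to the grasp point, in m); z points along the fingers, y is the line along which they close (so a half turn about z gives the same grasp; the last joint's range is limited). The gripper opens to 85 mm and grips with 20 to 120 N. Pads are 22 mm wide; open, the fingers measure 114 mm over their backs; the gripper's body (76 mm by 85 mm) begins 54 mm behind the grasp point. The pads swing forward as they close: fully open they stand 13 mm farther back than shut.
Start: joints at [-1.354, 0.052, 1.401, -0, 1.689, -0.07], TCP at [0.149, -0.504, 0.231] pointing down, gripper open.
Joint ranges: [-2.9, 2.9], [-0.91, 2.17], [0.12, 2.37], [-1.06, 4.2], [0.26, 2.73], [-2.93, 2.93]. Speed limits (rad/s): [2.57, 2.57, 3.01, 3.14, 3.14, 3.14].

INTERFACE

Orientations are given as a unit quaternion [x, y, z, w].
In Python, from rig import env, optics gives the robot as it stands. The module is installed in compiled form; this text tells all that it offers.
- The arm moves only by the tool send_rows, never from a script. Its argument "steps" is a list that holds one entry, the list of rows, each a list of 7 numbers: the shift along the tool's x, y, z in mm, then the turn, a rotation vector about the tool's x, y, z in degrees, then the closure, from 0 (fully open) to 1 (shut). In form: [[[tx, ty, tz, ax, ay, az, jaw], ...]]. A call has 1 to 12 rows; each row is the pose to reach, as a shift and turn from the pose commanded when the call began, along the tool's axes at that moment; what a row does not reach only later rows make up. A row lasts 1/12 s, in which the tool goes at most 41.7 mm and 7.16 degrees, less where a joint would pass 70% of its speed; a pose out of reach is approached as far as the arm can. A call with a gripper value outside its range is refused whole. The fingers move at their own pace and stop on an object; "grip_force" is the grip in N (left out, the last holds). Time passes only in rows, so rows that repeat a pose let the fingers close. It gives the time, the measured TCP pose, the force, the opening and the grip force at its end, in the units of the state.
- env.sense(): the state, without advancing time (a new reading comes with each control period).
- optics.read_camera(name): name is "side" or "top"; returns (picture, depth): 384x512x3 uint8, red, green, blue; 384x512 float32, m along the optical axis (not along the pixel's ray), 0 where there is no reading.
- optics.camera_params(name): a dict with "fx", "fy", "cx", "cy" (pixels), "R" (3x3) and "t" (3): a world point X has camera coordinates R X + t. Camera axes: x right, y down, z forward; pixel columns grow to the right and rows downward; lengths in m; the calibration is good to about 2 mm. A picture is of the moment at which its call begins. camera_params takes no time and is no camera call.
- env.close_job(): hands the job in; it is judged then, once.
The state is a dict: "time_s": time; "joint_positions": joint angles; "joint_velocities": joint speeds; "joint_torque": joint torques, N m; "tool_pos": TCP position; "tool_rot": TCP orientation; "contact_force": force on the tool from outside, world axes, zero at the start; "wrist_torque": the same for the moment, N m; "opening": finger opening in m; "grasp_force": force on a finger pad.
Only numpy, scipy, OpenCV 4.12 (cv2) and the standard library are available. Lean on these libraries where they do the work, as an engineer would, in place of code of your own. Each camera call takes 0.05 s, during which the arm holds its last target. There are 200 camera calls.

TASK

Bolt the finds case: slide the barrel bolt on its lid all the way across until its handle meets the stop block of the slotted guide, then turn the handle fully down into the notch there and let go. The guide is delicate, so feel for the stop gently: never press on the guide, whether against the stop or down on the rail, with more than 20 N. Leave the things on the lid and around the case where they are.

Things in the scene. Friction and masses are not known exactly. Their poses are not given: they have to be found in the camera images.
- case: The finds case: closed low grey steel chest with white lid leaves, 260 (x) x 420 (y) x 90 (z) mm, fixed. Origin at the centre of its underside; z up. The bolt on its lid slides along the case's +y. Seen from the origin, the bolt's bearings stand at x = 8..32, y = -125..-105, 42..56 and 82..100 mm, up to 46 mm above the lid.
- bolt_axis (a point): Point on the bolt's axis, fixed on the case at x = 20, y = -85, z = 124 mm in the case's frame (34 mm above the lid); its axes are those of the case. The bolt's axis runs along y through it; at bolt travel 0 the handle's root is here.
- knob (a point): Centre of the 18 mm steel ball knob at the end of the handle. The handle is a round steel shank, 8 mm thick, square to the bolt's axis; the knob's centre is 65 mm from the axis. The ball can be pinched from above with the fingers closing along the case's y.
- bolt (a joint): Travel of the bolt along the case's +y in m: 0 withdrawn, grows as it is slid across. Rubs with about 2 N. The handle meets the stop block at a travel between 0.045 and 0.085, different every time.
- handle (a joint): Angle of the bolt's handle about the bolt's axis, rad: 0 upright, grows as it turns down to the case's -x side (the robot's), 1.57 level, fully down (its limit; knob 34 mm above the lid). It stays where it is left; turning takes about 2 N at the knob. Over the guide's rail the shank comes to rest at about 0.96; it goes lower only in the notch.
- guide_mid (a point): Middle of the range (fixed on the lid, on the bolt axis, case y = -16 mm) in which the stop block's near face lies: really up to 20 mm either way in y, unmeasured, to be felt. The block (x -24..14 mm from here, 58 mm high) bounds the notch, a gap 11 mm wide in y, 3 mm of play for the shank; before it the rail: x -24..-16 mm, 104 mm long, 46 mm high above the lid.
- guide: Slotted guide along the bolt's -x side: a strip fixed on the lid and, screwed to it at an adjustable place along y, a steel rail that ends in a notch and a stop block (see guide_mid). Origin: underside of the strip, straight below the bolt's axis at case y = -65 mm, axes as the case's. Delicate: not to be pressed with more than 20 N.
- sherd: curved terracotta potsherd, about 50 x 80 x 20 mm, lying loose on the lid behind the bolt. Bystander: leave it alone. Origin at the centre of its underside.
- card_box: closed card specimen box 60 x 85 x 30 mm, lying loose on the lid behind the bolt. Bystander: leave it alone. Origin at the centre of its underside.
- brush: finds brush, 130 mm long, lying loose on the lid along its front edge. Bystander: leave it alone. Origin at the centre of its underside.
- finds_box: open wooden box 100 x 130 x 50 mm on the table, on the robot's left. Bystander: leave it alone. Origin at the centre of its underside.
- flask: grey drinking flask, 72 mm across and 220 mm tall, standing on the table on the robot's left. Bystander: leave it alone. Origin at the centre of its underside.
- bowl: terracotta bowl, 120 mm across and 60 mm tall, on the table on the robot's right. Bystander: leave it alone. Origin at the centre of its underside.

How it is judged:
By the outcome, as a careful person would: the job done as asked, in the order asked, and still so for the second after the job is handed in, with the robot touching nothing.
It also fails if it takes over 58 s, if anything falls off the work surface, if the arm or the gripper's body presses on something with over 40 N, if the wrist force passes 120 N, or if a joint passes its speed limit or range.

## Working session

There is one attempt and no reset: what is moved stays moved. The work goes in short steps, Python scripts to look and compute and a tool call to move; the robot and the scene stay as the last step left them, time stands still between calls to the robot, and variables do not carry over. Pictures are saved under pics/ and viewed, at most 10 in all, crops included, and the job is handed in when it is done.

Besides the shell and the picture viewer there is one more tool, called after "Call:" in YAML: its name, and indented under it one key for each argument. send_rows: Moves the arm, as the interface text tells. Its arguments: {"type":"object","properties":{"steps":{"type":"array","items":{"type":"array","items":{"type":"array","items":{"type":"number"}}}},"grip_force":{"type":"number"}},"required":["steps"]}

```bash
mkdir -p pics; cat > h.py <<'E'
import numpy as np, cv2
from rig import env, optics
from scipy.spatial.transform import Rotation as Ro
def snap(n,f):
    im,d=optics.read_camera(n); cv2.imwrite('pics/'+f+'.png',im[:,:,::-1]); np.savez('pics/'+f+'.npz',im=im,d=d); return im,d
def pt(n,u,v,z):
    p=optics.camera_params(n); R=np.array(p['R']);t=np.array(p['t'])
    return R.T@(np.array([(u-p['cx'])/p['fx']*z,(v-p['cy'])/p['fy']*z,z])-t)
def ray(n,u,v,h):
    p=optics.camera_params(n); R=np.array(p['R']);t=np.array(p['t'])
    o=-R.T@t; d=R.T@np.array([(u-p['cx'])/p['fx'],(v-p['cy'])/p['fy'],1.]); return o+d*(h-o[2])/d[2]
E
python3 - <<'E'
from h import *
for n in('top','side'): snap(n,n+'1'); p=optics.camera_params(n); print(n,-np.array(p['R']).T@np.array(p['t']),p['fx'])
s=env.sense(); print({k:np.round(v,3).tolist() for k,v in s.items()}); print(env.grasp_offset)
E
```

```text
top [0.4137469  0.01239062 1.39632493] 400.54449661626205
side [0.34654049 0.80273584 0.78370872] 355.80585900540257
{'time_s': 0.1, 'joint_positions': [-1.354, 0.053, 1.402, 0.0, 1.689, -0.07], 'joint_velocities': [0.0, 0.0, -0.002, -0.001, -0.001, 0.0], 'joint_torque': [0.001, -38.258, -36.099, -0.0, 0.005, 0.0], 'tool_pos': [0.148, -0.503, 0.231], 'tool_rot': [0.99, 0.143, -0.0, -0.001], 'contact_force': [-0.419, 0.593, -1.102], 'wrist_torque': [-0.006, -0.01, -0.004], 'grasp_force': 0.0, 'opening': 0.085}
0.0187
```

View pics/top1.png

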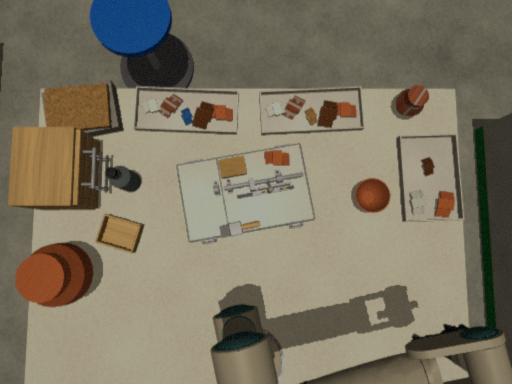

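View pics/side1.png

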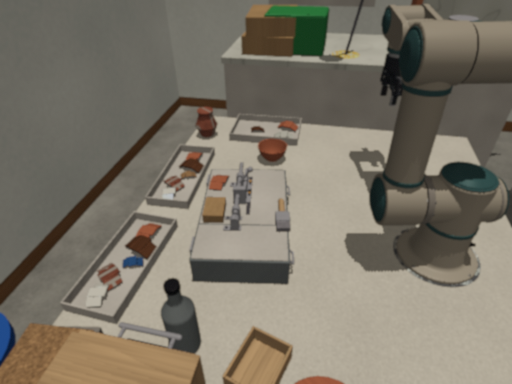

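The top view shows the case's lid at about (178..314, 145..241), with the bolt along (215,188)-(302,177) and the handle near (290,180). The robot base is at the bottom and the image's left is +y. Next I'll get the case pose from depth.

```bash
python3 - <<'E'
from h import *
f=np.load('pics/top1.npz'); im,d=f['im'],f['d']
p=optics.camera_params('top'); R=np.array(p['R']);t=np.array(p['t'])
v,u=np.mgrid[:384,:512]; C=np.stack([(u-p['cx'])/p['fx']*d,(v-p['cy'])/p['fy']*d,d],-1); W=(C-t)@R
z=W[...,2]; m=((z>0.08)&(z<0.16)).astype(np.uint8); m[:, :170]=0; m[:,320:]=0; m[:138]=0;m[248:]=0
m=cv2.morphologyEx(m,cv2.MORPH_OPEN,np.ones((5,5)))
lid=np.median(z[(m>0)&(z<0.1)]); print('lid z',lid)
c=max(cv2.findContours(m,0,2)[0],key=cv2.contourArea)
pts=np.array([ray('top',a,b,0.09)[:2] for a,b in c[:,0]],np.float32)
r=cv2.minAreaRect(pts*1000); print(r); print(cv2.boxPoints(r))
hi=(m>0)&(z>0.135); print('high pts',np.round(W[hi][np.argsort(-z[hi])][:40:2],3).tolist())
cv2.imwrite('pics/c1.png',cv2.resize(im[135:250,170:322,::-1],None,fx=5,fy=5,interpolation=cv2.INTER_CUBIC))
g=np.load('pics/side1.npz')['im']; cv2.imwrite('pics/c2.png',cv2.resize(g[150:290,180:310,::-1],None,fx=4.2,fy=4.2,interpolation=cv2.INTER_CUBIC))
E
```

```text
lid z 0.09070506337496251
((560.0023803710938, 15.14984130859375), (268.85382080078125, 418.5868835449219), 10.173165321350098)
[[ 390.7227   197.40988]
 [ 464.65506 -214.59616]
 [ 729.2821  -167.1102 ]
 [ 655.34973  244.89584]]
high pts [[0.57, -0.057, 0.159], [0.573, -0.057, 0.156], [0.577, -0.058, 0.153], [0.561, -0.004, 0.151], [0.571, -0.011, 0.151], [0.561, -0.001, 0.15], [0.577, -0.014, 0.15], [0.565, -0.014, 0.15], [0.574, -0.004, 0.149], [0.571, -0.008, 0.149], [0.565, -0.004, 0.149], [0.562, -0.011, 0.149], [0.584, -0.004, 0.148], [0.596, 0.002, 0.148], [0.571, -0.001, 0.148], [0.562, -0.008, 0.148], [0.593, -0.001, 0.147], [0.574, -0.014, 0.147], [0.597, -0.008, 0.147], [0.587, -0.008, 0.147]]
```

View pics/c1.png

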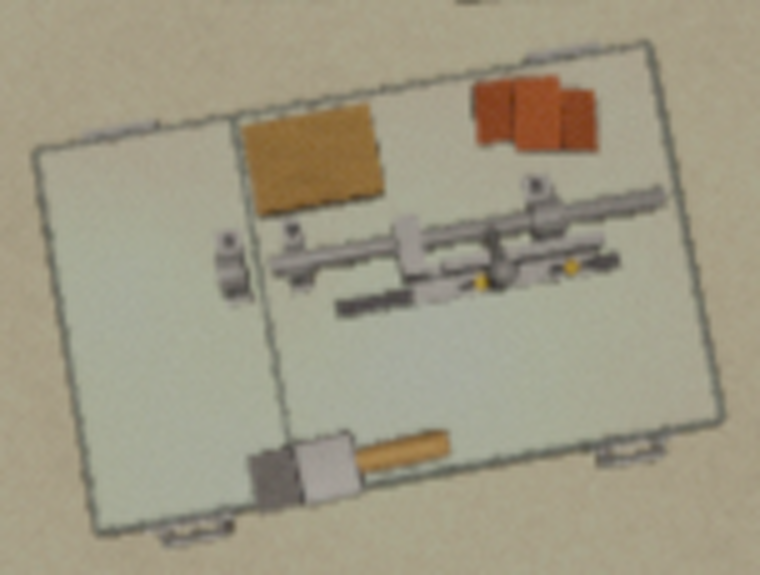

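View pics/c2.png

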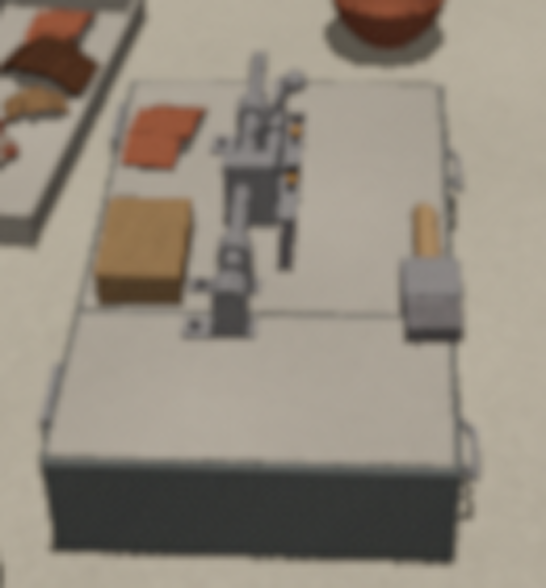

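The crops show the knob at top pixel ~(270,188) and side pixel ~(249.6,169), with the handle leaning toward the robot before the rail. The stop block is near the white piece at c1 (410,245). Now I'll triangulate the knob and fix the axis.

```bash
python3 - <<'E'
from h import *
def px(x,y,s,u0,v0): return u0+(x+.5)/s-.5, v0+(y+.5)/s-.5
def tri(a,b):
    Ps=[]
    for n in('top','side'):
        p=optics.camera_params(n); K=np.array([[p['fx'],0,p['cx']],[0,p['fy'],p['cy']],[0,0,1]]); Ps.append(K@np.c_[np.array(p['R']),np.array(p['t'])])
    X=cv2.triangulatePoints(Ps[0],Ps[1],np.array(a,float).reshape(2,1),np.array(b,float).reshape(2,1))[:,0]; X=X[:3]/X[3]
    for P,q in zip(Ps,(a,b)):
        e=P@np.r_[X,1]; print('reproj',e[:2]/e[2]-q)
    return X
c=np.array([ray('top',*px(x,y,5,170,135),.09)[:2] for x,y in((37,150),(652,43),(722,422),(97,533))])
print(c.round(4)); yv=(c[0]-c[1]+c[3]-c[2]); yaw=np.arctan2(-yv[0],yv[1]); print('yaw',np.degrees(yaw),'len',np.linalg.norm(c[0]-c[1]),np.linalg.norm(c[0]-c[3]))
C=c.mean(0); Rz=np.array([[np.cos(yaw),-np.sin(yaw)],[np.sin(yaw),np.cos(yaw)]])
ax=C+Rz@[.02,-.085]; print('C',C,'axis',ax)
k=tri(px(502,268,5,170,135),px(293,80,4.2,180,150)); print('knob',k)
r=Rz.T@(k[:2]-ax); print('knob in case rel axis',r,'ang',np.arctan2(-r[0],k[2]-.124),np.hypot(r[0],k[2]-.124))
s=env.sense(); T=Ro.from_quat(s['tool_rot'])
print('tool axes',T.as_matrix().round(3).tolist())
# target: grasp above knob 70 mm
tx=np.array([np.cos(yaw),np.sin(yaw),0]); G=np.c_[tx,np.cross([0,0,-1],tx),[0,0,-1]]
for dz in(.08,0): 
    tgt=k+[0,0,-.019+dz]; print('shift mm',(T.inv().apply(tgt-s['tool_pos'])*1e3).round(1))
print('turn',np.degrees((T.inv()*Ro.from_matrix(G)).as_rotvec()).round(2))
E
```

```text
[[ 0.6497  0.2388]
 [ 0.722  -0.1686]
 [ 0.4699 -0.2106]
 [ 0.3986  0.1957]]
yaw 10.00610022618647 len 0.4137717613608772 0.25477329708260016
C [0.56001419 0.01382327] axis [ 0.59447898 -0.06640876]
reproj [-0.03602179 -0.21004556]
reproj [0.27195322 0.02811218]
knob [ 0.56042965 -0.06176832  0.18428294]
knob in case rel axis [-0.03272513  0.01048602] ang 0.4973440125021334 0.06859276232721576
tool axes [[0.959, 0.283, -0.0], [0.283, -0.959, 0.001], [0.0, -0.001, -1.0]]
shift mm [ 520.  -307.   -14.2]
shift mm [ 520.  -306.9   65.8]
turn [-0.08 -0.    6.43]
```

Call:
send_rows:
  steps:
    - [[520,-307,-14,0,0,6.4,0.4],[520,-307,-14,0,0,6.4,0.4],[520,-307,-14,0,0,6.4,0.4],[520,-307,-14,0,0,6.4,0.4],[520,-307,-14,0,0,6.4,0.4],[520,-307,-14,0,0,6.4,0.4],[520,-307,-14,0,0,6.4,0.4],[520,-307,-14,0,0,6.4,0.4],[520,-307,-14,0,0,6.4,0.4],[520,-307,-14,0,0,6.4,0.4],[520,-307,-14,0,0,6.4,0.4],[520,-307,-14,0,0,6.4,0.4]]
  grip_force: 25

```text
time_s: 1.1
tool_pos: [0.4904, -0.1361, 0.2426]
tool_rot: [0.996, 0.088, -0.0, 0.0]
contact_force: [0.0, -0.4, 0.0]
opening: 0.0506
grasp_force: 0.0
```

Call:
send_rows:
  steps:
    - [[0,0,0,0,0,0,0.4],[0,0,0,0,0,0,0.4]]

```text
time_s: 1.27
tool_pos: [0.4902, -0.1364, 0.2421]
tool_rot: [0.996, 0.089, -0.001, -0.0]
contact_force: [0.6, -1.3, -0.7]
opening: 0.0513
grasp_force: 0.0
```

Call:
send_rows:
  steps:
    - [[41,-30,0,0,0,0,0.4],[82,-61,0,0,0,0,0.4],[82,-61,0,0,0,0,0.4],[82,-61,20,0,0,0,0.4],[82,-61,20,0,0,0,0.4],[82,-61,20,0,0,0,0.4]]

```text
time_s: 1.77
tool_pos: [0.5585, -0.0648, 0.2216]
tool_rot: [0.996, 0.087, -0.002, -0.0]
contact_force: [0.9, 0.2, -0.0]
opening: 0.0512
grasp_force: 0.0
```

```bash
python3 - <<'E'
from h import *
im,d=snap('side','side2'); s=env.sense(); print(np.round(s['tool_pos'],4),np.round(s['contact_force'],2))
cv2.imwrite('pics/c3.png',cv2.resize(im[110:250,180:320,::-1],None,fx=4,fy=4,interpolation=cv2.INTER_CUBIC))
E
```

```text
[ 0.5589 -0.065   0.2229] [-0.79 -1.    0.49]
```

View pics/c3.png

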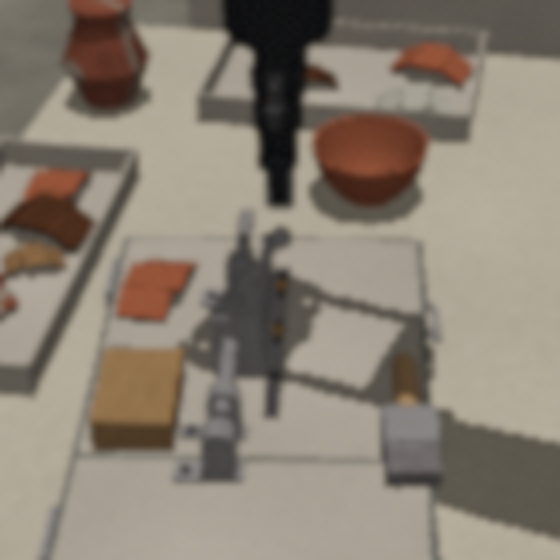

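The side view shows the fingers (280,203) right above the knob (280,237). Next is to descend and pinch.

Call:
send_rows:
  steps:
    - [[1,-3,25,0,0,0,0.4],[2,-3,45,0,0,0,0.4],[2,-3,58,0,0,0,0.4],[2,-3,59,0,0,0,0.4],[2,-3,59,0,0,0,0.4]]

```text
time_s: 2.23
tool_pos: [0.5607, -0.0613, 0.1645]
tool_rot: [0.996, 0.087, -0.0, 0.0]
contact_force: [0.1, 0.6, 0.1]
opening: 0.051
grasp_force: 0.0
```

Call:
send_rows:
  steps:
    - [[0,0,0,0,0,0,0.6],[0,0,0,0,0,0,0.7],[0,0,0,0,0,0,0.8],[0,0,0,0,0,0,0.9],[0,0,0,0,0,0,1],[0,0,0,0,0,0,1],[0,0,0,0,0,0,1],[0,0,0,0,0,0,1]]
  grip_force: 30

```text
time_s: 2.9
tool_pos: [0.5615, -0.0609, 0.1656]
tool_rot: [0.996, 0.087, 0.001, 0.001]
contact_force: [-1.2, -2.1, 6.3]
opening: 0.0154
grasp_force: 29.1
```

```bash
python3 - <<'E'
from h import *
im,d=snap('side','side3'); s=env.sense(); print(np.round(s['tool_pos'],4),np.round(s['contact_force'],2),s['opening'],s['grasp_force'])
cv2.imwrite('pics/c4.png',cv2.resize(im[130:220,210:300,::-1],None,fx=6,fy=6,interpolation=cv2.INTER_CUBIC))
E
```

```text
[ 0.5615 -0.0609  0.1657] [-1.79 -2.03  5.83] 0.015579439634408701 29.114560782909393
```

View pics/c4.png

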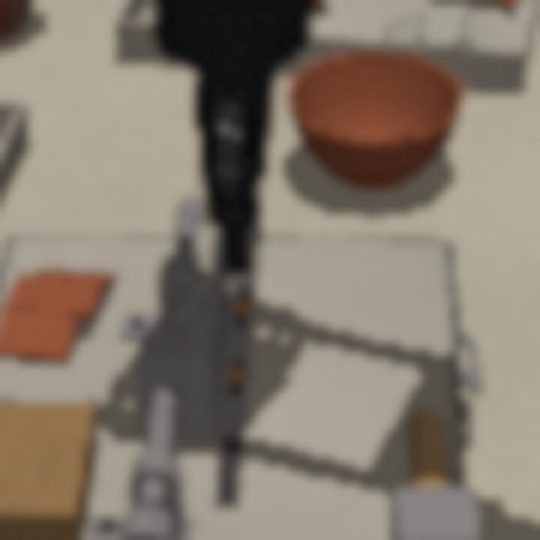

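The view shows the fingers over the knob at c4 (235,270), and the grip is holding. I'll estimate the stop face from the first picture and make a first slide.

```bash
python3 - <<'E'
from h import *
f=np.load('pics/top1.npz'); C=np.array([.5600,.0138]); y=np.radians(10); Rz=np.array([[np.cos(y),-np.sin(y)],[np.sin(y),np.cos(y)]])
for x,yy in((424,222),(426,240),(428,258),(393,230)):
    w=ray('top',170+(x+.5)/5-.5,135+(yy+.5)/5-.5,.148); print(x,yy,(Rz.T@(w[:2]-C)*1e3).round(1))
print('knob now',(Rz.T@(np.array([.5615,-.0609])-C)*1e3).round(1))
cv2.imwrite('pics/c5.png',cv2.resize(f['im'][165:205,230:300,::-1],None,fx=11,fy=11,interpolation=cv2.INTER_CUBIC))
E
```

```text
424 222 [ 27.8 -34.3]
426 240 [ 16.3 -33.5]
428 258 [  4.9 -32.8]
393 230 [ 26.2 -14.2]
knob now [-11.5 -73.8]
```

Call:
send_rows:
  steps:
    - [[0,-2,0,0,0,0,1],[0,-5,0,0,0,0,1],[0,-9,0,0,0,0,1],[0,-13,0,0,0,0,1],[0,-16,0,0,0,0,1],[0,-18,0,0,0,0,1],[0,-18,0,0,0,0,1],[0,-18,0,0,0,0,1]]
  grip_force: 25

```text
time_s: 3.62
tool_pos: [0.5583, -0.0427, 0.1656]
tool_rot: [0.996, 0.087, 0.001, 0.0]
contact_force: [-2.6, -2.4, 6.8]
opening: 0.0158
grasp_force: 29.1
```

View pics/c5.png

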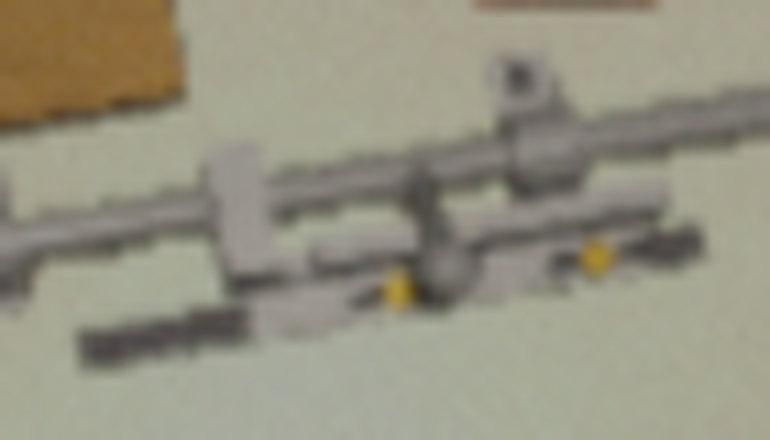

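The crop shows the block's near face at c5 x≈268, which puts it at case y≈-33. The handle has about 17 mm left to go. I'll move 11 mm, then feel for the stop in fine steps.

Call:
send_rows:
  steps:
    - [[0,-2,0,0,0,0,1],[0,-4,0,0,0,0,1],[0,-6,0,0,0,0,1],[0,-8,0,0,0,0,1],[0,-10,0,0,0,0,1],[0,-11,0,0,0,0,1],[0,-11,0,0,0,0,1],[0,-11,0,0,0,0,1]]

```text
time_s: 4.28
tool_pos: [0.5564, -0.0321, 0.1656]
tool_rot: [0.996, 0.087, 0.001, 0.001]
contact_force: [-2.8, -1.6, 7.4]
opening: 0.0155
grasp_force: 29.2
```

Call:
send_rows:
  steps:
    - [[0,-0.5,0,0,0,0,1],[0,-1,0,0,0,0,1],[0,-1.5,0,0,0,0,1],[0,-2,0,0,0,0,1],[0,-2,0,0,0,0,1]]

```text
time_s: 4.7
tool_pos: [0.556, -0.0303, 0.1656]
tool_rot: [0.996, 0.087, 0.001, 0.001]
contact_force: [-2.6, -2.2, 6.0]
opening: 0.0153
grasp_force: 29.2
```

Call:
send_rows:
  steps:
    - [[0,-0.5,0,0,0,0,1],[0,-1,0,0,0,0,1],[0,-1,0,0,0,0,1]]

```text
time_s: 4.95
tool_pos: [0.5559, -0.0293, 0.1656]
tool_rot: [0.996, 0.087, 0.001, 0.001]
contact_force: [-2.1, -1.5, 6.3]
opening: 0.0157
grasp_force: 29.2
```

Call:
send_rows:
  steps:
    - [[0,-0.5,0,0,0,0,1],[0,-1,0,0,0,0,1],[0,-1,0,0,0,0,1]]

```text
time_s: 5.2
tool_pos: [0.5557, -0.0284, 0.1656]
tool_rot: [0.996, 0.087, 0.001, 0.001]
contact_force: [-1.7, -1.9, 6.3]
opening: 0.0153
grasp_force: 29.2
```

Call:
send_rows:
  steps:
    - [[0,-0.5,0,0,0,0,1],[0,-1,0,0,0,0,1],[0,-1,0,0,0,0,1]]

```text
time_s: 5.45
tool_pos: [0.5555, -0.0274, 0.1656]
tool_rot: [0.996, 0.087, 0.001, 0.001]
contact_force: [-3.1, -3.3, 6.5]
opening: 0.0159
grasp_force: 29.2
```

Call:
send_rows:
  steps:
    - [[0,-0.5,0,0,0,0,1],[0,-0.5,0,0,0,0,1]]

```text
time_s: 5.62
tool_pos: [0.5554, -0.0269, 0.1656]
tool_rot: [0.996, 0.087, 0.001, 0.001]
contact_force: [-2.4, -3.0, 5.8]
opening: 0.0156
grasp_force: 29.2
```

Call:
send_rows:
  steps:
    - [[0,-0.5,0,0,0,0,1],[0,-0.5,0,0,0,0,1]]

```text
time_s: 5.78
tool_pos: [0.5553, -0.0264, 0.1656]
tool_rot: [0.996, 0.087, 0.001, 0.001]
contact_force: [-2.7, -2.4, 6.8]
opening: 0.0155
grasp_force: 29.2
```

Call:
send_rows:
  steps:
    - [[0,-0.5,0,0,0,0,1],[0,-0.5,0,0,0,0,1]]

```text
time_s: 5.95
tool_pos: [0.5553, -0.0259, 0.1656]
tool_rot: [0.996, 0.087, 0.001, 0.001]
contact_force: [-2.2, -2.6, 7.3]
opening: 0.0155
grasp_force: 29.2
```

Call:
send_rows:
  steps:
    - [[0,-0.5,0,0,0,0,1],[0,-0.5,0,0,0,0,1]]

```text
time_s: 6.12
tool_pos: [0.5552, -0.0254, 0.1656]
tool_rot: [0.996, 0.087, 0.001, 0.001]
contact_force: [-2.3, -2.1, 6.0]
opening: 0.0156
grasp_force: 29.2
```

Call:
send_rows:
  steps:
    - [[0,-0.5,0,0,0,0,1],[0,-0.5,0,0,0,0,1]]

```text
time_s: 6.28
tool_pos: [0.5551, -0.0249, 0.1656]
tool_rot: [0.996, 0.087, 0.001, 0.001]
contact_force: [-2.7, -2.0, 5.5]
opening: 0.0155
grasp_force: 29.2
```

Call:
send_rows:
  steps:
    - [[0,-0.5,0,0,0,0,1],[0,-0.5,0,0,0,0,1]]

```text
time_s: 6.45
tool_pos: [0.555, -0.0245, 0.1656]
tool_rot: [0.996, 0.087, 0.001, 0.001]
contact_force: [-3.4, -3.4, 5.6]
opening: 0.0159
grasp_force: 29.2
```

Call:
send_rows:
  steps:
    - [[0,-0.5,0,0,0,0,1],[0,-0.5,0,0,0,0,1]]

```text
time_s: 6.62
tool_pos: [0.555, -0.0245, 0.1657]
tool_rot: [0.996, 0.087, 0.001, 0.001]
contact_force: [-2.2, -4.9, 6.2]
opening: 0.0155
grasp_force: 29.2
```

Call:
send_rows:
  steps:
    - [[0,-0.5,0,0,0,0,1],[0,-0.5,0,0,0,0,1]]

```text
time_s: 6.78
tool_pos: [0.555, -0.0244, 0.1656]
tool_rot: [0.996, 0.087, 0.001, 0.002]
contact_force: [-2.2, -5.2, 5.6]
opening: 0.0158
grasp_force: 29.2
```

```bash
python3 - <<'E'
from h import *
im,d=snap('side','side4'); im2,d=snap('top','top4')
a=cv2.resize(im[120:220,200:290,::-1],None,fx=4,fy=4,interpolation=cv2.INTER_CUBIC)
b=cv2.resize(im2[155:215,210:310,::-1],(400,240),interpolation=cv2.INTER_CUBIC)
o=np.zeros((400,760,3),np.uint8); o[:,:360]=a; o[:240,360:]=b; cv2.imwrite('pics/c6.png',o); print(env.sense()['contact_force'])
E
```

```text
[-2.2342215  -5.85753939  5.54703747]
```

View pics/c6.png

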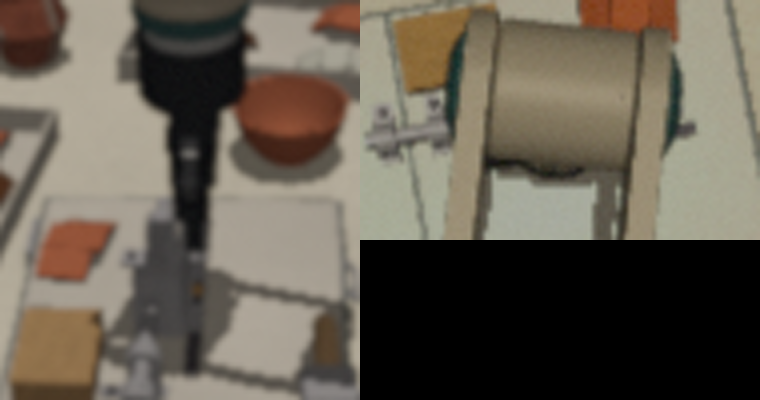

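The stop is felt: TCP y stalls at -0.0245 while the force rises only ~3 N. I'll back off to the middle of the notch.

Call:
send_rows:
  steps:
    - [[0,1,0,0,0,0,1],[0,2.2,0,0,0,0,1],[0,2.2,0,0,0,0,1]]

```text
time_s: 7.13
tool_pos: [0.5551, -0.0252, 0.1656]
tool_rot: [0.996, 0.087, 0.001, 0.0]
contact_force: [-2.9, -1.0, 6.9]
opening: 0.0155
grasp_force: 29.2
```

Call:
send_rows:
  steps:
    - [[-2.5,0,1.5,0,0,0,1],[-5.2,0,3.3,0,0,0,1],[-7.8,0,5.2,0,0,0,1],[-10.4,0,7.2,0,0,0,1],[-12.8,0,9.4,0,0,0,1],[-15.1,0,11.6,0,0,0,1],[-17.3,0,14,0,0,0,1],[-19.4,0,16.5,0,0,0,1],[-19.4,0,16.5,0,0,0,1]]

```text
time_s: 7.88
tool_pos: [0.535, -0.0287, 0.1465]
tool_rot: [0.996, 0.087, -0.001, 0.0]
contact_force: [-1.6, -0.2, 0.3]
opening: 0.0155
grasp_force: 29.5
```

Call:
send_rows:
  steps:
    - [[-2,0,2.6,0,0,0,1],[-3.8,0,5.3,0,0,0,1],[-3.8,0,5.3,0,0,0,1]]

```text
time_s: 8.13
tool_pos: [0.5313, -0.0293, 0.1413]
tool_rot: [0.996, 0.087, -0.001, 0.0]
contact_force: [-1.2, -0.8, 0.5]
opening: 0.0154
grasp_force: 30.1
```

Call:
send_rows:
  steps:
    - [[-1.6,0,2.7,0,0,0,1],[-1.6,0,2.7,0,0,0,1]]

```text
time_s: 8.3
tool_pos: [0.53, -0.0296, 0.1388]
tool_rot: [0.996, 0.087, -0.001, 0.0]
contact_force: [-0.6, -1.0, 0.9]
opening: 0.0155
grasp_force: 30.3
```

Call:
send_rows:
  steps:
    - [[-1.6,0,2.9,0,0,0,1],[-3,0,5.9,0,0,0,1],[-4.3,0,8.8,0,0,0,1],[-4.3,0,8.8,0,0,0,1]]

```text
time_s: 8.63
tool_pos: [0.5259, -0.0303, 0.1297]
tool_rot: [0.996, 0.087, -0.0, -0.0]
contact_force: [1.0, -1.8, -1.0]
opening: 0.0155
grasp_force: 30.8
```

Call:
send_rows:
  steps:
    - [[-1,0,3,0,0,0,1],[-2,0,6.2,0,0,0,1],[-2.8,0,9.4,0,0,0,1],[-3.5,0,12.6,0,0,0,1],[-4,0,15.8,0,0,0,1],[-4.2,0,19,0,0,0,1],[-4.2,0,19,0,0,0,1]]

```text
time_s: 9.22
tool_pos: [0.5218, -0.031, 0.1106]
tool_rot: [0.996, 0.087, -0.0, -0.0]
contact_force: [0.1, -1.6, 0.2]
opening: 0.0158
grasp_force: 32.3
```

Call:
send_rows:
  steps:
    - [[0,0,2,0,0,0,1],[0,0,3,0,0,0,1],[0,0,3,0,0,0,1]]

```text
time_s: 9.47
tool_pos: [0.5218, -0.031, 0.1081]
tool_rot: [0.996, 0.087, -0.0, 0.0]
contact_force: [-2.6, -2.4, 1.2]
opening: 0.0156
grasp_force: 32.5
```

Call:
send_rows:
  steps:
    - [[0,0,1,0,0,0,1],[0,0,2,0,0,0,1],[0,0,2,0,0,0,1]]

```text
time_s: 9.72
tool_pos: [0.5219, -0.031, 0.1061]
tool_rot: [0.996, 0.087, -0.0, 0.0]
contact_force: [-1.1, -2.3, 0.1]
opening: 0.0156
grasp_force: 32.7
```

Call:
send_rows:
  steps:
    - [[0,0,1,0,0,0,1],[0,0,1,0,0,0,1]]

```text
time_s: 9.88
tool_pos: [0.5219, -0.031, 0.1053]
tool_rot: [0.996, 0.087, -0.0, 0.0]
contact_force: [-3.1, -1.1, 1.8]
opening: 0.0155
grasp_force: 32.8
```

Call:
send_rows:
  steps:
    - [[0,0,1,0,0,0,1],[0,0,1,0,0,0,1]]

```text
time_s: 10.05
tool_pos: [0.5219, -0.031, 0.1045]
tool_rot: [0.996, 0.087, -0.0, 0.0]
contact_force: [-4.4, -1.7, 2.7]
opening: 0.0156
grasp_force: 32.8
```

Call:
send_rows:
  steps:
    - [[0,0,1,0,0,0,1],[0,0,1,0,0,0,1]]

```text
time_s: 10.22
tool_pos: [0.5222, -0.0309, 0.1034]
tool_rot: [0.996, 0.087, 0.0, 0.0]
contact_force: [-2.9, -2.1, 1.2]
opening: 0.0156
grasp_force: 33.0
```

Call:
send_rows:
  steps:
    - [[0,0,1,0,0,0,1],[0,0,1,0,0,0,1]]

```text
time_s: 10.38
tool_pos: [0.5222, -0.031, 0.1025]
tool_rot: [0.996, 0.087, 0.0, 0.0]
contact_force: [-2.1, -1.9, 1.9]
opening: 0.0154
grasp_force: 33.0
```

Call:
send_rows:
  steps:
    - [[0,0,1,0,0,0,1],[0,0,1,0,0,0,1]]

```text
time_s: 10.55
tool_pos: [0.5222, -0.031, 0.102]
tool_rot: [0.996, 0.087, 0.0, 0.0]
contact_force: [-3.9, -1.4, 4.7]
opening: 0.0154
grasp_force: 33.2
```

Resistance is building now. I'll press a little more to check it.

Call:
send_rows:
  steps:
    - [[0,0,1,0,0,0,1],[0,0,1,0,0,0,1]]

```text
time_s: 10.72
tool_pos: [0.5223, -0.031, 0.1018]
tool_rot: [0.996, 0.087, 0.0, 0.0]
contact_force: [-6.8, -1.9, 9.2]
opening: 0.0156
grasp_force: 33.5
```

Call:
send_rows:
  steps:
    - [[0,0,1,0,0,0,1],[0,0,1,0,0,0,1]]

```text
time_s: 10.88
tool_pos: [0.5228, -0.0309, 0.1008]
tool_rot: [0.996, 0.087, 0.001, 0.0]
contact_force: [-3.4, -0.6, 7.6]
opening: 0.0154
grasp_force: 33.8
```

The limit is felt. I'll relieve the pressure, open, and lift straight away.

Call:
send_rows:
  steps:
    - [[0,0,-1.5,0,0,0,1],[0,0,-1.5,0,0,0,0.8],[0,0,-1.5,0,0,0,0.6],[0,0,-1.5,0,0,0,0.5],[0,0,-1.5,0,0,0,0.5],[0,0,-1.5,0,0,0,0.5],[0,0,-1.5,0,0,0,0.5]]

```text
time_s: 11.47
tool_pos: [0.522, -0.0309, 0.1008]
tool_rot: [0.996, 0.087, -0.0, -0.0]
contact_force: [0.2, -0.2, 0.1]
opening: 0.0426
grasp_force: 0.0
```

Call:
send_rows:
  steps:
    - [[0,0,-10,0,0,0,0.5],[0,0,-30,0,0,0,0.5],[0,0,-60,0,0,0,0.5],[0,0,-95,0,0,0,0.5],[0,0,-130,0,0,0,0.5],[-30,0,-140,0,0,0,0.5],[-70,0,-140,0,0,0,0.5],[-100,20,-140,0,0,0,0.5],[-130,60,-140,0,0,0,0.5],[-130,100,-140,0,0,0,0.5],[-130,140,-140,0,0,0,0.5],[-130,140,-140,0,0,0,0.5]]

```text
time_s: 12.47
tool_pos: [0.4179, -0.1963, 0.2416]
tool_rot: [0.996, 0.085, 0.0, 0.001]
contact_force: [-0.2, 0.9, 0.2]
opening: 0.0424
grasp_force: 0.0
```

```bash
python3 - <<'E'
from h import *
im,d=snap('side','side5'); im2,d=snap('top','top5')
a=cv2.resize(im[150:240,200:290,::-1],(400,400),interpolation=cv2.INTER_CUBIC)
b=cv2.resize(im2[150:240,210:300,::-1],(400,400),interpolation=cv2.INTER_CUBIC)
cv2.imwrite('pics/c7.png',np.hstack([a,b])); s=env.sense(); print(s['tool_pos'],s['contact_force'])
E
```

```text
[ 0.41815881 -0.19265951  0.24144221] [ 0.76807221 -0.43667139  0.74855059]
```

View pics/c7.png

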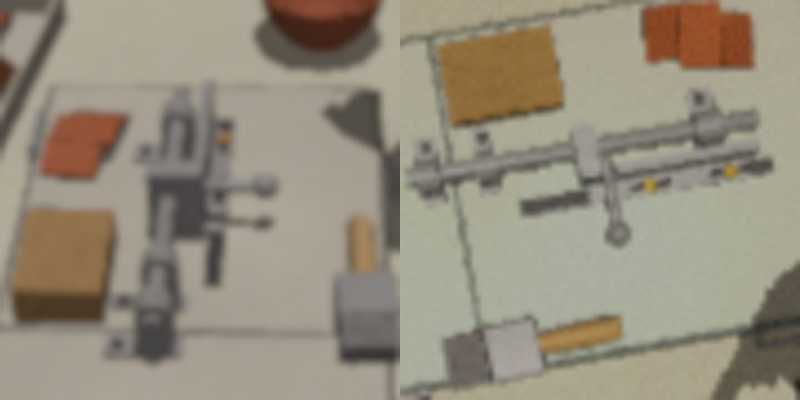

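The picture shows the bolt slid across and the handle lying out to the -x side in the notch, with the knob at side crop (264,185) and top crop (617-400,233). Next I'll check its height.

```bash
python3 - <<'E'
from h import *
s=90/400
def px(x,y,u0,v0): return np.array([[u0+(x+.5)*s-.5],[v0+(y+.5)*s-.5]])
Ps=[]
for n in('top','side'):
    p=optics.camera_params(n); K=np.array([[p['fx'],0,p['cx']],[0,p['fy'],p['cy']],[0,0,1]]); Ps.append(K@np.c_[np.array(p['R']),np.array(p['t'])])
X=cv2.triangulatePoints(*Ps,px(217,233,210,150),px(264,185,200,150))[:,0]; X=X[:3]/X[3]
y=np.radians(10); Rz=np.array([[np.cos(y),-np.sin(y)],[np.sin(y),np.cos(y)]])
r=Rz.T@(X[:2]-[.5945,-.0664]); print(X,r,'ang',np.arctan2(-r[0],X[2]-.124))
E
```

```text
[ 0.52333593 -0.02802367  0.1295861 ] [-0.06341895  0.05015082] ang 1.4829406341035356
```

The angle measures 1.48, within the error of fully down (1.57). To be sure, I'll touch the knob from above with closed fingers. If it is fully down, contact should come at z≈0.133.

Call:
send_rows:
  steps:
    - [[30,-30,0,0,0,0,1],[60,-60,0,0,0,0,1],[90,-90,0,0,0,0,1],[110,-120,0,0,0,0,1],[130,-140,0,0,0,0,1],[130,-140,30,0,0,0,1],[130,-140,65,0,0,0,1],[130,-140,91,0,0,0,1],[130,-140,91,0,0,0,1]]

```text
time_s: 13.32
tool_pos: [0.5189, -0.0288, 0.1445]
tool_rot: [0.996, 0.089, -0.005, -0.001]
contact_force: [-0.7, -0.0, -0.7]
opening: 0.0
grasp_force: 0.0
```

Call:
send_rows:
  steps:
    - [[0,0,3,0,0,0,1],[0,0,6,0,0,0,1],[0,0,8,0,0,0,1],[0,0,8,0,0,0,1]]

```text
time_s: 13.65
tool_pos: [0.5227, -0.0309, 0.1436]
tool_rot: [0.996, 0.087, 0.001, 0.0]
contact_force: [0.3, 0.0, -0.9]
opening: 0.0
grasp_force: 0.0
```

Call:
send_rows:
  steps:
    - [[0,0,2,0,0,0,1],[0,0,4,0,0,0,1],[0,0,4,0,0,0,1]]

```text
time_s: 13.9
tool_pos: [0.522, -0.031, 0.138]
tool_rot: [0.996, 0.087, 0.0, 0.0]
contact_force: [0.2, 0.1, -0.1]
opening: 0.0
grasp_force: 0.0
```

Call:
send_rows:
  steps:
    - [[0,0,1,0,0,0,1],[0,0,2,0,0,0,1],[0,0,2,0,0,0,1]]

```text
time_s: 14.15
tool_pos: [0.522, -0.031, 0.1358]
tool_rot: [0.996, 0.087, -0.0, -0.0]
contact_force: [-0.3, 0.1, 0.3]
opening: -0.0003
grasp_force: 0.0
```

Call:
send_rows:
  steps:
    - [[0,0,1,0,0,0,1],[0,0,2,0,0,0,1],[0,0,2,0,0,0,1]]

```text
time_s: 14.4
tool_pos: [0.522, -0.031, 0.1338]
tool_rot: [0.996, 0.087, -0.0, 0.0]
contact_force: [0.3, 1.0, 0.6]
opening: 0.0002
grasp_force: 0.0
```

Call:
send_rows:
  steps:
    - [[0,0,1,0,0,0,1],[0,0,1,0,0,0,1]]

```text
time_s: 14.57
tool_pos: [0.5221, -0.031, 0.133]
tool_rot: [0.996, 0.087, 0.0, 0.0]
contact_force: [-0.1, -0.1, -0.3]
opening: -0.0001
grasp_force: 0.2
```

Call:
send_rows:
  steps:
    - [[0,0,1,0,0,0,1],[0,0,1,0,0,0,1]]

```text
time_s: 14.73
tool_pos: [0.5222, -0.031, 0.1326]
tool_rot: [0.996, 0.087, 0.0, 0.0]
contact_force: [-1.3, 1.2, 3.5]
opening: 0.0001
grasp_force: 1.7
```

Call:
send_rows:
  steps:
    - [[0,0,1,0,0,0,1],[0,0,1,0,0,0,1]]

```text
time_s: 14.9
tool_pos: [0.5223, -0.031, 0.1323]
tool_rot: [0.996, 0.087, 0.001, 0.0]
contact_force: [-4.8, 0.0, 8.2]
opening: 0.0002
grasp_force: 3.9
```

Contact came at z≈0.133 and it held firm at 8 N, so the handle is fully down. Retreating and handing in.

Call:
send_rows:
  steps:
    - [[0,0,-10,0,0,0,1],[0,0,-40,0,0,0,1],[0,0,-80,0,0,0,1],[0,0,-100,0,0,0,1],[0,0,-100,0,0,0,1],[0,0,-100,0,0,0,1]]

```text
time_s: 15.4
tool_pos: [0.5226, -0.031, 0.2326]
tool_rot: [0.996, 0.087, 0.001, 0.0]
contact_force: [-0.1, 0.4, -0.2]
opening: -0.0001
grasp_force: 0.0
```

```bash
python3 -c "
from rig import env
print(env.sense()['contact_force'], env.sense()['tool_pos']); print(env.close_job())"
```

```text
[-0.10136238  0.41638227 -0.1938179 ] [ 0.5225968  -0.03100448  0.23259028]
the job is handed in; nothing more can be done
None
```

The case is bolted and the job handed in at about 15 s: the bolt met the stop at roughly 3–4 N, the handle is fully down in the notch (a touch from above confirmed it), and the arm is clear with nothing else touched.

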